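Tag a carton and aim the hand scanner at the tag

TASK

Register this carton: pick the round tag out of the pocket tray and set it flat inside the round seat ring on the carton's lid, and let go of it. Then draw the hand scanner straight up out of its stand, tip it so that it looks down on the tag (about 45 degrees below level, or steeper), and keep it held still in the air, its window some 15 cm from the tag and aimed at the middle of the tag; finish while holding it there, with nothing but your gripper touching it. Leave the other tags and everything else on the bench where they are.

Things in the scene. Friction and masses are not known exactly. Their poses are not given: they have to be found in the camera images.
- tag: The round tag: a white plastic disc-shaped puck, 28 mm in diameter, 18 mm high, about 20 g. Starts upright in one of the tray's pockets; the only round one. Origin: centre of its underside; z is its axis, up.
- tag_center (a point): The middle of the round tag, on its axis 9 mm above its underside. The point the scanner must be aimed at.
- tray: Fixed grey pocket tray on the table, left or right of the carton, 204 (x) by 136 (y) by 11 mm high; walls and pocket floor 4 mm thick, so pockets are 7 mm deep and tags stand 11 mm out. 3 by 2 pockets, centres at x = -65, 0, 65 and y = -33, 33 mm, each about 62 mm square. Tags lie up to 10 mm off the pocket centre. Origin: centre of its underside.
- carton: Fixed closed cardboard carton, 200 mm (x) by 130 mm (y) by 70 mm high, with a tape strip and the black seat ring on its lid. Origin: centre of its underside, on the table; z up.
- seat (a point): Centre of the seat ring on the carton's lid, at lid height (70 mm above the table), where the middle of the tag's underside belongs. The black ring around it: 38 mm inner and 48 mm outer diameter, 6 mm high, so the seated tag stands 12 mm above the ring.
- stand: Fixed scanner stand, on the other side of the carton from the tray: dark steel foot 110 by 100 by 15 mm and an upright sleeve, open at the top, 36 (x) by 34 (y) mm inside, walls 5 mm, from 15 to 85 mm above the table: the handle is 70 mm deep in it with 3 mm play. Origin: centre of its underside; x points where the stood scanner looks, roughly to the robot.
- scanner: Loose pistol-shaped hand scanner, 110 to 210 g, starts upright in the stand, foot 15 mm above the table. Origin: centre of the handle's foot; z up the handle, x the way it looks. Handle 30 (x) by 28 (y) by 120 mm. Grey head on top: 40 mm wide (y), z = 118 to 156 mm, x = -35 to 45 mm; then a black nose 56 mm wide, z = 114 to 160 mm, to x = 60 mm. Centre of mass: x = 10, z = 107 mm.
- head (a point): Middle of the scanner's grey head, right above the handle, at x = 0, y = 0, z = 137 mm in the scanner's frame (axes as the scanner's). Good place to grasp from above, across the 40 mm width (y).
- window (a point): Centre of the scanner's amber window, the front of the nose, at x = 60, y = 0, z = 137 mm in the scanner's frame. The scanner looks from here straight along its x axis; axes as the scanner's.
- square_tag_a: A square tag, 28 by 28 by 18 mm. Same white plastic as the round tag; starts in a pocket of the tray. Bystander: stays where it is. Origin: centre of its underside.
- square_tag_b: Another square tag, 28 by 28 by 18 mm. Same white plastic as the round tag; starts in a pocket of the tray. Bystander: stays where it is. Origin: centre of its underside.
- bar_tag: A bar-shaped tag, 36 by 14 by 18 mm. Same white plastic as the round tag; starts in a pocket of the tray. Bystander: stays where it is. Origin: centre of its underside.
- tape_roll: Bystander: a roll of paper tape lying flat beyond the carton, 96 mm in diameter, 48 mm high. Origin: centre of its underside.
- small_carton: Bystander: a small carton beyond the big one, 100 by 80 by 60 mm high. Origin: centre of its underside.
Things that resemble listed ones, but are neither listed nor needed, are in the scene too. What is shaped like the scanner but red is not meant.

How it is judged:
By the outcome, as a careful person would: the job done as asked, in the order asked, and still so for the second after the job is handed in, while the arm keeps its last pose, push and grip.
It also fails if it takes over 51 s, if anything falls off the work surface, if the arm or the gripper's body presses on something with over 40 N, if the wrist force passes 120 N, or if a joint passes its speed limit or range.

ROBOT

A 6-joint arm with a two-finger parallel gripper is mounted at the origin on the work surface. World frame = base frame: x ahead of the robot, y to its left, z up, the work surface at z = 0. Lengths are in m, angles in degrees, forces in N, time in s.
With the tool pointing down it reaches from about 0.25 to 0.725 m from the base axis. Payload 9.7 kg.
Tool frame: the origin (TCP) lies midway between the tips of the shut fingers; the grasp point (between the pads) lies 19 mm behind it; z points along the fingers, y is the line along which they close (so a half turn about z gives the same grasp; the last joint's range is limited). The gripper opens to 85 mm and grips with 20 to 120 N. Pads are 22 mm wide; open, the fingers measure 114 mm over their backs; the gripper's body (76 mm by 85 mm) begins 54 mm behind the grasp point. The pads swing forward as they close: fully open they stand 13 mm farther back than shut.
Start: joints at [-65.26, 4.979, 10.078, 95.1, 0, 90], TCP at [0.23, -0.5, 0.231] pointing down, gripper open.
Joint ranges: [-179.16, 179.16], [-48.56, 103.87], [-65.8, 70.77], [-126.05, 130.52], [-82.76, 87.17], [-180, 180]. Speed limits (degrees/s): [127.2, 127.2, 147.25, 180, 180, 180].

INTERFACE

Orientations are given as [roll, pitch, yaw] about the fixed x, y, z axes, in that order (R = Rz(yaw) Ry(pitch) Rx(roll)).
In Python, from cell import ctrl gives the robot as it stands.
- The arm moves only by the shell command python3 -m pendant 'ROWS'. ROWS is JSON, a list of rows, each an object of numbers: "dx", "dy", "dz": the shift along the tool's x, y, z in m; "wx", "wy", "wz": the turn, a rotation vector about the tool's x, y, z in degrees; "jaw": the opening, from 0 (shut) to 1 (fully open). In form: [{"dx": .., "dy": .., "dz": .., "wx": .., "wy": .., "wz": .., "jaw": ..}, ...]. A call has 1 to 10 rows; each row is the pose to reach, as a shift and turn from the pose commanded when the call began, along the tool's axes at that moment; what a row does not reach only later rows make up. A row lasts 1/8 s, in which the tool goes at most 62.5 mm and 10.7 degrees, less where a joint would pass 70% of its speed; a pose out of reach is approached as far as the arm can. A call with a gripper value outside its range is refused whole. The fingers move at their own pace and stop on an object; the grip force is fixed at half the most. Time passes only in rows, so rows that repeat a pose let the fingers close. It gives the time, the measured TCP pose, the force, the opening and the grip force at its end, in the units of the state.
- ctrl.get_obs(): the state, without advancing time (a new reading comes with each control period).
- ctrl.grab_frame(name): name is "side" or "top"; returns a dict with "image" (384x512x3 uint8, red, green, blue), "z_map" (384x512 float32, m along the optical axis (not along the pixel's ray), 0 where there is no reading), "vfov" (degrees; the focal length in pixels is half the picture's height over the tangent of half this angle, whatever the lens; pixels are square), "cx", "cy" (the principal point, pixels), "T" (4x4, takes a point from camera to world coordinates). Camera axes: x right, y down, z forward; pixel columns grow to the right and rows downward; lengths in m; the calibration is good to about 2 mm. A picture is of the moment at which its call begins.
- ctrl.finish_job(): hands the job in; it is judged then, once.
The state is a dict: "time": time; "joints": joint angles; "qd": joint speeds; "effort": joint torques, N m; "tool_pos": TCP position; "tool_rot": TCP orientation; "force": force on the tool from outside, world axes, zero at the start; "wrist_torque": the same for the moment, N m; "grip_width": opening from 0.0 (shut) to 1.0 (fully open); "grasp_force": force on a finger pad.
Only numpy, scipy, OpenCV 4.12 (cv2) and the standard library are available. Lean on these libraries where they do the work, as an engineer would, in place of code of your own. Each camera call takes 0.05 s, during which the arm holds its last target. There are 200 camera calls.

## Working session

There is one attempt and no reset: what is moved stays moved. The work goes in short steps, Python scripts to look and compute and a shell command to move; the robot and the scene stay as the last step left them, time stands still between calls to the robot, and variables do not carry over. Pictures are saved under pics/ and viewed, at most 13 in all, crops included, and the job is handed in when it is done.

```bash
ls; mkdir -p pics
cat > h.py <<'E'
import numpy as np, cv2
from cell import ctrl
def grab(n):
    f=ctrl.grab_frame(n); h=f["image"].shape[0]
    f["f"]=h/2/np.tan(np.radians(f["vfov"]/2)); return f
def pts(f):
    z=f["z_map"]; v,u=np.mgrid[:z.shape[0],:z.shape[1]]
    P=np.stack([(u-f["cx"])/f["f"]*z,(v-f["cy"])/f["f"]*z,z],-1)
    return P@f["T"][:3,:3].T+f["T"][:3,3]
def plane(f,u,v,h):
    d=f["T"][:3,:3]@np.array([(u-f["cx"])/f["f"],(v-f["cy"])/f["f"],1]); o=f["T"][:3,3]
    return o+d*(h-o[2])/d[2]
def save(f,name): cv2.imwrite("pics/"+name,f["image"][:,:,::-1])
E
python3 - <<'E'
from h import *
for n in("top","side"):
    f=grab(n); save(f,n+"0.png"); print(n,f["vfov"],f["cx"],f["cy"],f["T"].round(3).tolist(),(f["z_map"]==0).mean())
print(ctrl.get_obs())
E
```

```text
pics
top 43.03469522960527 260.0634749550917 197.5178714919484 [[0.018, -0.993, 0.114, 0.406], [-1.0, -0.017, 0.009, -0.05], [-0.007, -0.115, -0.993, 1.593], [0.0, 0.0, 0.0, 1.0]] 0.00390625
side 53.97734007169477 253.47310533928504 191.812541668229 [[-0.932, -0.257, 0.254, 0.319], [-0.361, 0.649, -0.669, 0.593], [0.007, -0.716, -0.698, 0.767], [0.0, 0.0, 0.0, 1.0]] 0.0039011637369791665
{'time': 0.1, 'joints': array([-6.52590816e+01,  5.00805819e+00,  1.00388111e+01,  9.50980066e+01,
       -1.30787511e-03,  8.99995343e+01]), 'qd': array([ 0.00673125, -0.04982413,  0.11838729,  0.03429871,  0.04376393,
        0.01826705]), 'effort': array([ 1.15758306e-03, -5.21560800e+01,  4.65653121e+01,  1.60541735e-02,
        6.61340141e-05, -8.73083280e-06]), 'tool_pos': array([ 0.23009613, -0.49934078,  0.23065126]), 'tool_rot': array([-1.79932746e+02,  1.30732756e-03,  2.47413856e+01]), 'force': array([0.07919036, 0.11661827, 0.11518194]), 'wrist_torque': array([-0.01103884, -0.02319937, -0.00084929]), 'grasp_force': 0.0, 'grip_width': 1.000454149042682}
```

View pics/top0.png

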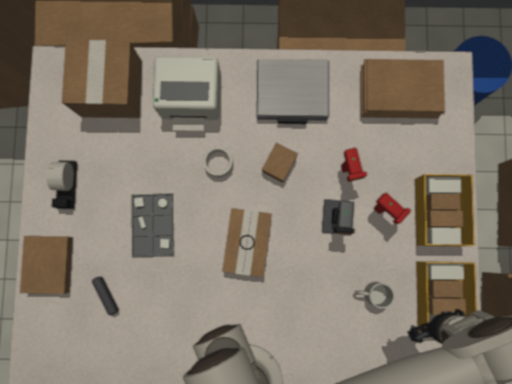

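View pics/side0.png

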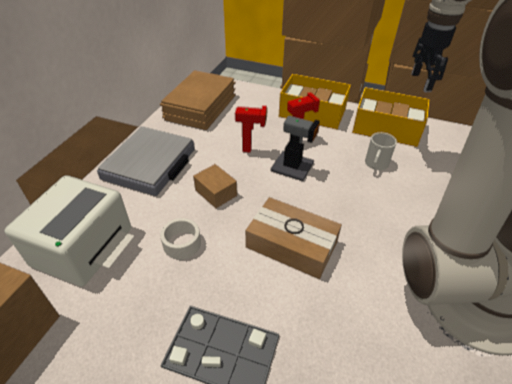

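The top view shows the tray around (153,225), the carton at (247,242) with its ring at (247,242), and the dark scanner in its stand at (340,217). The red lookalikes are at (353,163) and (393,208). There are four tag candidates in the top view: (139,202), (163,202), (142,222) and (165,243). In the side view, (197,321) looks round, and it should be (163,202) in the top view. I'll confirm that with a crop and measure.

Run:
```python
from h import *
t=grab("top"); s=grab("side")
def cr(f,x,y,w,h,k): return cv2.resize(f["image"][y:y+h,x:x+w],None,fx=k,fy=k,interpolation=cv2.INTER_CUBIC)
a=cr(s,160,300,130,84,3); b=cr(t,128,188,50,72,5); c=cr(t,315,190,50,50,5); d=cr(s,260,105,70,80,5)
C=np.zeros((600,800,3),np.uint8)
for im,x,y in((a,0,0),(b,0,252),(c,260,252),(d,400,0)):
    if (im is d): x=450
    hh=min(im.shape[0],600-y); ww=min(im.shape[1],800-x); 
    if im is c: im=im[:,:190]; ww=190
    C[y:y+hh,x:x+ww]=im[:hh,:ww]
cv2.imwrite("pics/crop1.png",C[:,:,::-1])
for f,n in((t,"top"),(s,"side")):
    P=pts(f); hsv=cv2.cvtColor(f["image"],cv2.COLOR_RGB2HSV); V=hsv[...,2]
    # tags: bright on tray
    x,y,z=np.moveaxis(P,-1,0)
    roi=(x>.25)&(x<.65)&(y>.15)&(y<.5)
    m=(roi&(z>.016)&(z<.03)&(V>130)).astype(np.uint8)
    N,L,st,ce=cv2.connectedComponentsWithStats(m)
    for i in range(1,N):
        if st[i,4]>15: print(n,"tag",ce[i].round(1),st[i,4],plane(f,*ce[i],.022).round(4), P[L==i].mean(0).round(4))
    # carton lid
    m=(abs(z-.07)<.012)&(x>.25)&(x<.62)&(abs(y)<.2); 
    print(n,"lid",m.sum(),np.median(z[m]),cv2.minAreaRect((P[m][:,:2]*1000).astype(np.float32)))
    m2=m&(V<70)
    N,L,st,ce=cv2.connectedComponentsWithStats(cv2.dilate(m2.astype(np.uint8),np.ones((2,2))))
    for i in range(1,N):
        if st[i,4]>20:
            (e,ax,an)=cv2.fitEllipse(cv2.findContours((L==i).astype(np.uint8),0,1)[0][0])
            print(n,"ring",ce[i],st[i],e,plane(f,*e,.076).round(4),np.median(z[L==i]))
    # scanner
    sat=hsv[...,1]
    m=(z>.13)&(z<.2)&(x>.3)&(x<.65)&(y<-.15)&(y>-.45)&~((sat>150)&(V>90)&(hsv[...,0]<8))
    q=P[m]; print(n,"scan",m.sum(),q.min(0),q.max(0),cv2.minAreaRect((q[:,:2]*1000).astype(np.float32)),np.percentile(q[:,2],[50,90]))
    m=(z>.008)&(z<.022)&(x>.3)&(x<.65)&(y<-.15)&(y>-.36)&(V<90)
    q=P[m]; print(n,"foot",m.sum(),cv2.minAreaRect((q[:,:2]*1000).astype(np.float32)))
```

```text
top tag [138.6 201.7] 65 [0.5666 0.3592 0.022 ] [0.5665 0.3589 0.0229]
top tag [162.4 202.4] 52 [0.5655 0.2815 0.022 ] [0.5654 0.2814 0.0226]
top tag [141.7 221.7] 38 [0.5018 0.3459 0.022 ] [0.5017 0.3456 0.0231]
top tag [164.3 243.1] 65 [0.4339 0.2699 0.022 ] [0.4339 0.2697 0.0232]
top lid 2669 0.0709498104933648 ((441.8507385253906, 1.9612808227539062), (130.09434509277344, 200.47311401367188), 83.27335357666016)
top scan 658 [ 0.46839492 -0.44996809  0.13014552] [ 0.64999641 -0.25814383  0.18232225] ((559.037841796875, -354.3406982421875), (191.2796173095703, 181.90472412109375), 89.61845397949219) [0.16934854 0.17589125]
top foot 353 ((528.73828125, -279.1583251953125), (110.3331069946289, 78.64593505859375), 0.6441443562507629)
side tag [196.7 319.9] 136 [0.5619 0.281  0.022 ] [0.5619 0.2811 0.0222]
side tag [256.8 336.8] 195 [0.4315 0.2691 0.022 ] [0.4315 0.2691 0.0222]
side tag [177.8 354. ] 219 [0.5636 0.3581 0.022 ] [0.5635 0.3581 0.0223]
side tag [210.9 360. ] 150 [0.4982 0.3448 0.022 ] [0.4981 0.3448 0.0222]
side lid 3665 0.07066126632495973 ((439.12152099609375, 0.42766571044921875), (134.66827392578125, 201.3193817138672), 82.89288330078125)
side scan 707 [ 0.46502493 -0.4498971   0.13002971] [ 0.64924247 -0.2571316   0.1775621 ] ((557.9047241210938, -351.1256103515625), (182.60409545898438, 193.3350372314453), 2.0299134254455566) [0.1626044 0.1730047]
side foot 522 ((525.370849609375, -284.2960510253906), (94.42119598388672, 106.82434844970703), 86.2096176147461)
```

View pics/crop1.png

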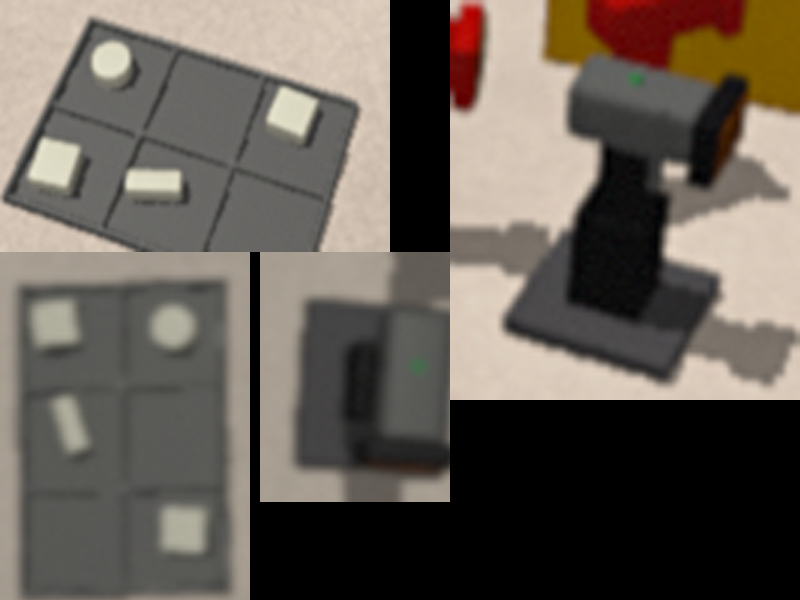

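The enlarged crop confirms the round tag: top (162,202), side (197,320). The other three are two squares and a bar. Next I'll measure the ring and the scanner more tightly.

Run:
```python
from h import *
for n in("top","side"):
    f=grab(n); P=pts(f); hsv=cv2.cvtColor(f["image"],cv2.COLOR_RGB2HSV); V=hsv[...,2]; x,y,z=np.moveaxis(P,-1,0)
    d=np.hypot(x-.441,y-.001); m=(d<.045)&(z>.06)
    print(n,"V",np.percentile(V[m],[2,10,30,60]))
    m2=m&(V<110); v,u=np.nonzero(m2); h=cv2.convexHull(np.stack([u,v],1).astype(np.float32))
    e=cv2.fitEllipse(h); print("ring",m2.sum(),e,plane(f,*e[0],.076).round(4),np.median(z[m2]),"med",P[m2].mean(0).round(4))
    m=(z>.135)&(z<.185)&(x>.4)&(x<.6)&(y<-.2)&(y>-.37)
    N,L,st,ce=cv2.connectedComponentsWithStats(m.astype(np.uint8))
    for i in range(1,N):
        if st[i,4]<60: continue
        q=P[L==i]; r=np.median(f["image"][L==i],0)
        print("comp",ce[i].round(1),st[i],r,cv2.minAreaRect((q[:,:2]*1000).astype(np.float32)))
        if r[0]<120:
            g=(L==i)&(abs(z-.171)<.006)&(V>60)
            q=P[g]; print(" headtop",g.sum(),cv2.minAreaRect((q[:,:2]*1000).astype(np.float32)),q.mean(0),np.median(q[:,2]))
            a=(L==i)&(hsv[...,1]>120)&(V>50); print(" amber",a.sum(),P[a].mean(0) if a.any() else 0)
            G=f["image"].astype(int); g=(L==i)&(G[...,1]-G[...,0]>25); print(" led",g.sum(),P[g].mean(0))
```

```text
top V [ 90.  103.  120.  145.8]
ring 82 ((246.80398559570312, 241.92776489257812), (14.275483131408691, 16.67462158203125), 100.1590805053711) [0.4412 0.0027 0.076 ] 0.075339314483025 med [0.4418 0.0018 0.0749]
comp [345.1 218.1] [334 201  21  34 517] [82. 82. 79.] ((516.3865356445312, -284.4635314941406), (96.11470031738281, 54.2909049987793), 0.5499014258384705)
 headtop 339 ((516.8739013671875, -289.4019470214844), (94.27423858642578, 43.00947189331055), 1.4187132120132446) [ 0.52412282 -0.28966018  0.17107731] 0.17099459226928726
 amber 0 0
 led 3 [ 0.52929181 -0.28970373  0.17259403]
side V [ 70.44 103.   158.   184.  ]
ring 92 ((293.8251953125, 226.03402709960938), (15.204885482788086, 18.71030616760254), 94.9794921875) [0.4378 0.0042 0.076 ] 0.07509978091580655 med [0.4377 0.0037 0.0751]
comp [301.5 127.3] [283 116  37  26 628] [63. 59. 57.] ((511.18194580078125, -293.4644775390625), (59.0682258605957, 95.45353698730469), 78.87443542480469)
 headtop 251 ((512.8003540039062, -294.53826904296875), (51.418033599853516, 93.11555480957031), 85.07658386230469) [ 0.51850909 -0.28662728  0.17068794] 0.17096462148855818
 amber 48 [ 0.47144786 -0.28890805  0.16212642]
 led 4 [ 0.52702324 -0.28977122  0.17225642]
```

```bash
python3 -m pendant '[{"dx":0.63,"dy":-0.569,"dz":0,"wz":24.74,"jaw":0.55},{"dx":0.63,"dy":-0.569,"dz":0,"wz":24.74,"jaw":0.55},{"dx":0.63,"dy":-0.569,"dz":0,"wz":24.74,"jaw":0.55},{"dx":0.63,"dy":-0.569,"dz":0,"wz":24.74,"jaw":0.55},{"dx":0.63,"dy":-0.569,"dz":0,"wz":24.74,"jaw":0.55},{"dx":0.63,"dy":-0.569,"dz":0,"wz":24.74,"jaw":0.55},{"dx":0.63,"dy":-0.569,"dz":0,"wz":24.74,"jaw":0.55},{"dx":0.63,"dy":-0.569,"dz":0,"wz":24.74,"jaw":0.55},{"dx":0.63,"dy":-0.569,"dz":0,"wz":24.74,"jaw":0.55},{"dx":0.63,"dy":-0.569,"dz":0,"wz":24.74,"jaw":0.55}]'
```

```text
invalid input
```

```bash
python3 -m pendant '[{"dx":0.05,"dy":-0.035,"dz":0.0,"wx":0.0,"wy":0.0,"wz":8.0,"jaw":0.55}]'
```

```text
time: 0.42
tool_pos: [0.2602, -0.448, 0.2301]
tool_rot: [-179.9, 0.0, 16.4]
force: [0.8, 0.3, 0.4]
grip_width: 0.817
grasp_force: 0.0
```

```bash
python3 -m pendant '[{"dx":0.5,"dy":-0.61,"dz":0.0,"wx":0.0,"wy":0.0,"wz":16.74,"jaw":0.55},{"dx":0.5,"dy":-0.61,"dz":0.0,"wx":0.0,"wy":0.0,"wz":16.74,"jaw":0.55},{"dx":0.5,"dy":-0.61,"dz":0.0,"wx":0.0,"wy":0.0,"wz":16.74,"jaw":0.55},{"dx":0.5,"dy":-0.61,"dz":0.0,"wx":0.0,"wy":0.0,"wz":16.74,"jaw":0.55},{"dx":0.5,"dy":-0.61,"dz":0.0,"wx":0.0,"wy":0.0,"wz":16.74,"jaw":0.55},{"dx":0.5,"dy":-0.61,"dz":0.0,"wx":0.0,"wy":0.0,"wz":16.74,"jaw":0.55},{"dx":0.5,"dy":-0.61,"dz":0.0,"wx":0.0,"wy":0.0,"wz":16.74,"jaw":0.55},{"dx":0.5,"dy":-0.61,"dz":0.0,"wx":0.0,"wy":0.0,"wz":16.74,"jaw":0.55},{"dx":0.5,"dy":-0.61,"dz":0.0,"wx":0.0,"wy":0.0,"wz":16.74,"jaw":0.55},{"dx":0.5,"dy":-0.61,"dz":0.0,"wx":0.0,"wy":0.0,"wz":16.74,"jaw":0.55}]'
```

```text
time: 1.68
tool_pos: [0.5009, 0.0435, 0.2313]
tool_rot: [-178.0, 0.1, 3.9]
force: [-1.2, -0.1, 0.6]
grip_width: 0.552
grasp_force: 0.0
```

```bash
python3 -m pendant '[{"dx":0.0,"dy":0.0,"dz":0.0,"wx":0.0,"wy":0.0,"wz":0.0,"jaw":0.55},{"dx":0.0,"dy":0.0,"dz":0.0,"wx":0.0,"wy":0.0,"wz":0.0,"jaw":0.55}]'
```

```text
time: 1.92
tool_pos: [0.4998, 0.0417, 0.2313]
tool_rot: [-178.0, 0.1, 3.7]
force: [-0.8, -0.2, -0.0]
grip_width: 0.55
grasp_force: 0.0
```

```bash
cat >> h.py <<'E'
from scipy.spatial.transform import Rotation as Ro
def rel(p,rpy):
    o=ctrl.get_obs(); R=Ro.from_euler("xyz",o["tool_rot"],degrees=True)
    T=Ro.from_euler("xyz",rpy,degrees=True)
    print(o["tool_pos"].round(4),o["tool_rot"].round(2),"->d",R.inv().apply(np.array(p)-o["tool_pos"]).round(4),"w",(R.inv()*T).as_rotvec(degrees=True).round(2))
E
python3 -c "
from h import *; rel([.5637,.281,.12],[180,0,0])"
```

```text
[0.4998 0.0417 0.2313] [-1.7804e+02  9.0000e-02  3.7100e+00] ->d [ 0.0794 -0.2308  0.1191] w [-1.96  0.16  3.71]
```

```bash
python3 -m pendant '[{"dx":0.0794,"dy":-0.2308,"dz":0.1191,"wx":-1.96,"wy":0.16,"wz":3.71,"jaw":0.55},{"dx":0.0794,"dy":-0.2308,"dz":0.1191,"wx":-1.96,"wy":0.16,"wz":3.71,"jaw":0.55},{"dx":0.0794,"dy":-0.2308,"dz":0.1191,"wx":-1.96,"wy":0.16,"wz":3.71,"jaw":0.55},{"dx":0.0794,"dy":-0.2308,"dz":0.1191,"wx":-1.96,"wy":0.16,"wz":3.71,"jaw":0.55},{"dx":0.0794,"dy":-0.2308,"dz":0.1191,"wx":-1.96,"wy":0.16,"wz":3.71,"jaw":0.55},{"dx":0.0794,"dy":-0.2308,"dz":0.1191,"wx":-1.96,"wy":0.16,"wz":3.71,"jaw":0.55},{"dx":0.0794,"dy":-0.2308,"dz":0.1191,"wx":-1.96,"wy":0.16,"wz":3.71,"jaw":0.55}]'; python3 -c "
from h import *; rel([.5637,.281,.05],[180,0,0]); f=grab('side'); cv2.imwrite('pics/a1.png',cv2.resize(f['image'][220:384,110:310],None,fx=3,fy=3)[:,:,::-1])"
```

```text
time: 2.8
tool_pos: [0.5742, 0.0698, 0.1326]
tool_rot: [-177.4, 0.1, 5.7]
force: [-0.2, -0.3, 0.5]
grip_width: 0.55
grasp_force: 0.0
[0.5742 0.0698 0.1326] [-1.7737e+02  9.0000e-02  5.6900e+00] ->d [ 0.0106 -0.2072  0.0922] w [-2.62  0.22  5.69]
```

View pics/a1.png

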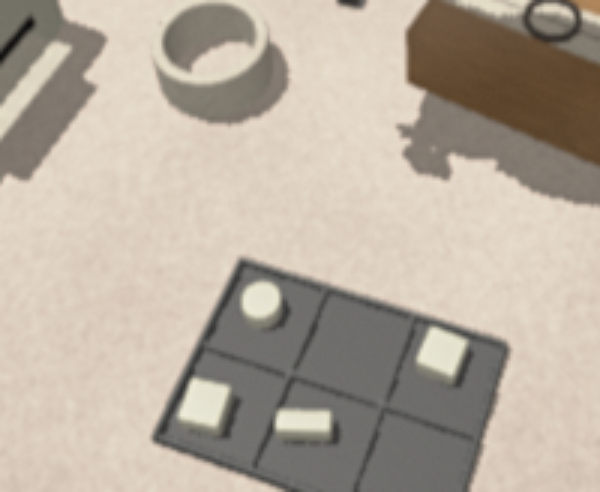

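The tag is still clear and untouched at crop (262,302). The arm isn't following in y, so I'll check the joints.

```bash
python3 -c "
from h import *; o=ctrl.get_obs(); print(o['joints'].round(2),o['force'])"
```

```text
[  5.64   8.14   2.51  84.49   2.63 179.94] [-0.57218873 -0.57595323 -1.00380632]
```

```bash
python3 -c "
from h import *; rel([.5637,.281,.12],[180,0,100])"
```

```text
[0.5743 0.0699 0.1319] [-1.7737e+02  1.2000e-01  5.7000e+00] ->d [ 0.0104 -0.2103  0.0216] w [ -2.11  -2.08 -94.29]
```

```bash
python3 -m pendant '[{"dx":0.0104,"dy":-0.21,"dz":0.02,"wx":-2.1,"wy":-2.1,"wz":-94.3,"jaw":0.55},{"dx":0.0104,"dy":-0.21,"dz":0.02,"wx":-2.1,"wy":-2.1,"wz":-94.3,"jaw":0.55},{"dx":0.0104,"dy":-0.21,"dz":0.02,"wx":-2.1,"wy":-2.1,"wz":-94.3,"jaw":0.55},{"dx":0.0104,"dy":-0.21,"dz":0.02,"wx":-2.1,"wy":-2.1,"wz":-94.3,"jaw":0.55},{"dx":0.0104,"dy":-0.21,"dz":0.02,"wx":-2.1,"wy":-2.1,"wz":-94.3,"jaw":0.55},{"dx":0.0104,"dy":-0.21,"dz":0.02,"wx":-2.1,"wy":-2.1,"wz":-94.3,"jaw":0.55},{"dx":0.0104,"dy":-0.21,"dz":0.02,"wx":-2.1,"wy":-2.1,"wz":-94.3,"jaw":0.55},{"dx":0.0104,"dy":-0.21,"dz":0.02,"wx":-2.1,"wy":-2.1,"wz":-94.3,"jaw":0.55},{"dx":0.0104,"dy":-0.21,"dz":0.02,"wx":-2.1,"wy":-2.1,"wz":-94.3,"jaw":0.55},{"dx":0.0104,"dy":-0.21,"dz":0.02,"wx":-2.1,"wy":-2.1,"wz":-94.3,"jaw":0.55}]'; python3 -c "
from h import *; rel([.5637,.281,.06],[180,0,180]); print(ctrl.get_obs()['joints'].round(1))"
```

```text
time: 4.1
tool_pos: [0.5634, 0.2804, 0.1228]
tool_rot: [180.0, 0.0, 99.9]
force: [-0.2, 0.9, -0.3]
grip_width: 0.553
grasp_force: 0.0
[0.5634 0.2804 0.1228] [1.7996e+02 1.0000e-02 9.9940e+01] ->d [0.0005 0.0003 0.0628] w [ 2.000e-02  3.000e-02 -8.006e+01]
[ 26.5  15.1   9.6  84.5  -0.  106.5]
```

```bash
python3 -m pendant '[{"dx":0.0005,"dy":0.0003,"dz":0.063,"wx":0.0,"wy":0.0,"wz":-80.0,"jaw":0.55},{"dx":0.0005,"dy":0.0003,"dz":0.063,"wx":0.0,"wy":0.0,"wz":-80.0,"jaw":0.55},{"dx":0.0005,"dy":0.0003,"dz":0.063,"wx":0.0,"wy":0.0,"wz":-80.0,"jaw":0.55},{"dx":0.0005,"dy":0.0003,"dz":0.063,"wx":0.0,"wy":0.0,"wz":-80.0,"jaw":0.55},{"dx":0.0005,"dy":0.0003,"dz":0.063,"wx":0.0,"wy":0.0,"wz":-80.0,"jaw":0.55},{"dx":0.0005,"dy":0.0003,"dz":0.063,"wx":0.0,"wy":0.0,"wz":-80.0,"jaw":0.55},{"dx":0.0005,"dy":0.0003,"dz":0.063,"wx":0.0,"wy":0.0,"wz":-80.0,"jaw":0.55},{"dx":0.0005,"dy":0.0003,"dz":0.063,"wx":0.0,"wy":0.0,"wz":-80.0,"jaw":0.55},{"dx":0.0005,"dy":0.0003,"dz":0.063,"wx":0.0,"wy":0.0,"wz":-80.0,"jaw":0.55},{"dx":0.0005,"dy":0.0003,"dz":0.063,"wx":0.0,"wy":0.0,"wz":-80.0,"jaw":0.55}]'; python3 -c "
from h import *; rel([.5637,.281,.014],[180,0,180]); f=grab('side'); cv2.imwrite('pics/a2.png',cv2.resize(f['image'][264:384,130:300],None,fx=4,fy=4)[:,:,::-1])"
```

```text
time: 5.35
tool_pos: [0.5637, 0.2809, 0.0595]
tool_rot: [-180.0, 0.0, 179.8]
force: [0.4, -0.3, -0.1]
grip_width: 0.546
grasp_force: 0.0
[0.5637 0.2809 0.0595] [-1.7999e+02  1.0000e-02  1.7980e+02] ->d [-0.      0.0001  0.0455] w [-0.01  0.01 -0.2 ]
```

View pics/a2.png

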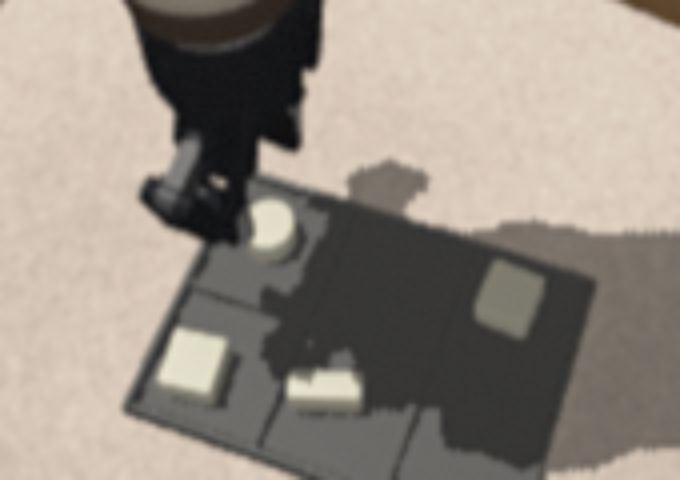

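The gripper is above the pocket and the round tag is at crop (272,228). Before going down I'll check the near fingertip, crop (232,238), against its predicted pixel.

```bash
python3 -c "
from h import *; f=grab('side'); Ti=np.linalg.inv(f['T'])
for p in [(.5637,.304,.066),(.5637,.281,.0595),(.5637,.281,.022)]:
    q=Ti[:3,:3]@p+Ti[:3,3]; u=q[:2]/q[2]*f['f']+[f['cx'],f['cy']]; print(p,u.round(1),'crop',((u-[130,264])*4).round())
P=pts(f); m=(P[...,1]>.25)&(P[...,1]<.36)&(abs(P[...,0]-.56)<.06)&(P[...,2]>.05)&(P[...,2]<.1)
q=P[m]; l=q[:,2]<np.percentile(q[:,2],15); print(q[l].min(0),q[l].max(0),np.median(q[l],0))
"
```

```text
(0.5637, 0.304, 0.066) [188.3 319.1] crop [233. 221.]
(0.5637, 0.281, 0.0595) [194.1 310.8] crop [256. 187.]
(0.5637, 0.281, 0.022) [195.9 319.6] crop [264. 222.]
[0.55187998 0.25640333 0.05982585] [0.57369006 0.31383911 0.0704243 ] [0.56051196 0.25781517 0.06698692]
```

```bash
python3 -m pendant '[{"dx":0.001,"dy":0.0,"dz":0.03,"wx":0.0,"wy":0.0,"wz":0.0,"jaw":0.55},{"dx":0.001,"dy":0.0,"dz":0.046,"wx":0.0,"wy":0.0,"wz":0.0,"jaw":0.55},{"dx":0.001,"dy":0.0,"dz":0.046,"wx":0.0,"wy":0.0,"wz":0.0,"jaw":0.55},{"dx":0.001,"dy":0.0,"dz":0.046,"wx":0.0,"wy":0.0,"wz":0.0,"jaw":0.2},{"dx":0.001,"dy":0.0,"dz":0.046,"wx":0.0,"wy":0.0,"wz":0.0,"jaw":0.2},{"dx":0.001,"dy":0.0,"dz":0.046,"wx":0.0,"wy":0.0,"wz":0.0,"jaw":0.2},{"dx":0.001,"dy":0.0,"dz":0.046,"wx":0.0,"wy":0.0,"wz":0.0,"jaw":0.2}]'
```

```text
time: 6.32
tool_pos: [0.5633, 0.2812, 0.0148]
tool_rot: [180.0, 0.1, 180.0]
force: [-1.0, 0.0, 6.0]
grip_width: 0.287
grasp_force: 59.3
```

```bash
python3 -m pendant '[{"dx":0.0,"dy":0.0,"dz":-0.03,"wx":0.0,"wy":0.0,"wz":0.0,"jaw":0.2},{"dx":0.0,"dy":0.0,"dz":-0.06,"wx":0.0,"wy":0.0,"wz":0.0,"jaw":0.2},{"dx":0.0,"dy":0.0,"dz":-0.12,"wx":0.0,"wy":0.0,"wz":0.0,"jaw":0.2},{"dx":0.0,"dy":0.0,"dz":-0.15,"wx":0.0,"wy":0.0,"wz":0.0,"jaw":0.2},{"dx":0.0,"dy":0.0,"dz":-0.15,"wx":0.0,"wy":0.0,"wz":0.0,"jaw":0.2}]'; python3 -c "
from h import *; rel([.4395,.0033,.15],[180,0,180]); f=grab('side'); cv2.imwrite('pics/a3.png',cv2.resize(f['image'][224:384,110:320],None,fx=3.5,fy=3.5)[:,:,::-1])
P=pts(f); x,y,z=np.moveaxis(P,-1,0); V=f['image'].min(2); m=(abs(x-.563)<.05)&(abs(y-.28)<.06)&(z>.13)&(z<.2)&(V>100); q=P[m]; print(m.sum(),q.min(0),q.max(0),np.median(q,0))"
```

```text
time: 6.95
tool_pos: [0.5637, 0.2815, 0.1666]
tool_rot: [179.9, 0.3, 180.0]
force: [-0.1, -0.0, -0.9]
grip_width: 0.29
grasp_force: 59.0
[0.5637 0.2815 0.1666] [179.88   0.27 179.99] ->d [ 0.1243 -0.2782  0.0155] w [ 0.12  0.27 -0.01]
114 [0.54949441 0.25575948 0.15701304] [0.56903195 0.3078877  0.19473693] [0.55400728 0.28029061 0.17353905]
```

View pics/a3.png

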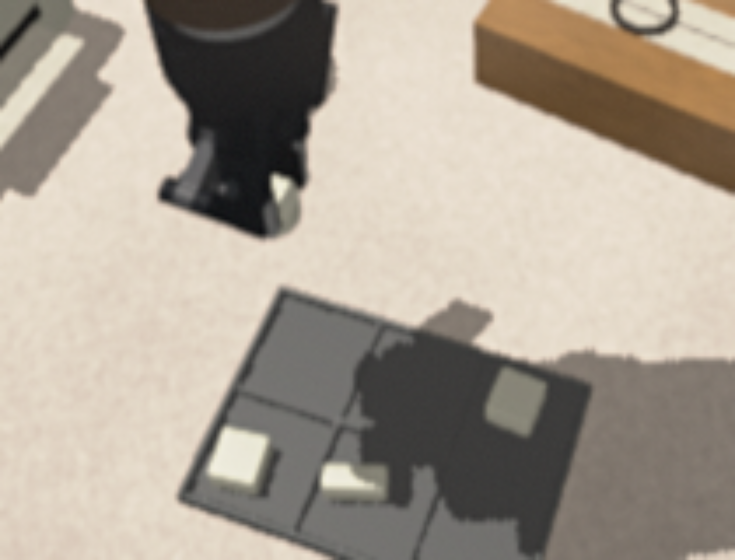

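The tag is held at crop (283,205), with a few mm showing past the pad. That fits a centred grasp, since the pad is 22 mm wide and the tag 28 mm. The square tags and the bar haven't moved. Next is the seat.

```bash
python3 -m pendant '[{"dx":0.1244,"dy":-0.278,"dz":0.02,"wx":0.1,"wy":0.27,"wz":0.0,"jaw":0.2},{"dx":0.1244,"dy":-0.278,"dz":0.02,"wx":0.1,"wy":0.27,"wz":0.0,"jaw":0.2},{"dx":0.1244,"dy":-0.278,"dz":0.02,"wx":0.1,"wy":0.27,"wz":0.0,"jaw":0.2},{"dx":0.1244,"dy":-0.278,"dz":0.02,"wx":0.1,"wy":0.27,"wz":0.0,"jaw":0.2},{"dx":0.1244,"dy":-0.278,"dz":0.02,"wx":0.1,"wy":0.27,"wz":0.0,"jaw":0.2},{"dx":0.1244,"dy":-0.278,"dz":0.02,"wx":0.1,"wy":0.27,"wz":0.0,"jaw":0.2},{"dx":0.1244,"dy":-0.278,"dz":0.03,"wx":0.1,"wy":0.27,"wz":0.0,"jaw":0.2},{"dx":0.1244,"dy":-0.278,"dz":0.05,"wx":0.1,"wy":0.27,"wz":0.0,"jaw":0.2},{"dx":0.1244,"dy":-0.278,"dz":0.06,"wx":0.1,"wy":0.27,"wz":0.0,"jaw":0.2},{"dx":0.1244,"dy":-0.278,"dz":0.06,"wx":0.1,"wy":0.27,"wz":0.0,"jaw":0.2}]'; python3 -c "
from h import *; rel([.4393,.0034,.0818],[180,0,180]); f=grab('side'); cv2.imwrite('pics/a4.png',cv2.resize(f['image'][150:290,220:370],None,fx=4,fy=4)[:,:,::-1])
P=pts(f); x,y,z=np.moveaxis(P,-1,0); V=f['image'].min(2); m=(abs(x-.44)<.05)&(abs(y-.0)<.06)&(z>.088)&(z<.13)
q=P[m]
for a in np.arange(.088,.13,.005):
    s=q[(q[:,2]>=a)&(q[:,2]<a+.005)]; print(a.round(3),len(s),s.min(0).round(4) if len(s) else '',s.max(0).round(4) if len(s) else '')"
```

```text
time: 8.25
tool_pos: [0.4378, 0.0036, 0.1023]
tool_rot: [-179.9, -0.4, -179.9]
force: [-0.1, 0.0, -0.0]
grip_width: 0.292
grasp_force: 59.1
[0.4378 0.0036 0.1023] [-179.89   -0.39 -179.93] ->d [-0.0017 -0.0002  0.0205] w [-0.11 -0.39  0.07]
0.088 2 [0.4376 0.0163 0.092 ] [0.44   0.0164 0.0929]
0.093 6 [0.4243 0.0049 0.0936] [0.4424 0.0175 0.0972]
0.098 3 [0.4251 0.0103 0.0998] [0.439  0.0224 0.1026]
0.103 8 [ 0.4241 -0.0076  0.1037] [0.4468 0.0245 0.108 ]
0.108 18 [ 0.4242 -0.0122  0.1082] [0.4464 0.0295 0.1128]
0.113 17 [ 0.4257 -0.0106  0.113 ] [0.4476 0.0303 0.1173]
0.118 17 [ 0.4258 -0.0096  0.1181] [0.4476 0.0313 0.1229]
0.123 15 [ 0.426  -0.0101  0.1232] [0.4432 0.0309 0.1275]
0.128 8 [0.4255 0.0196 0.1281] [0.4436 0.031  0.1299]
```

View pics/a4.png

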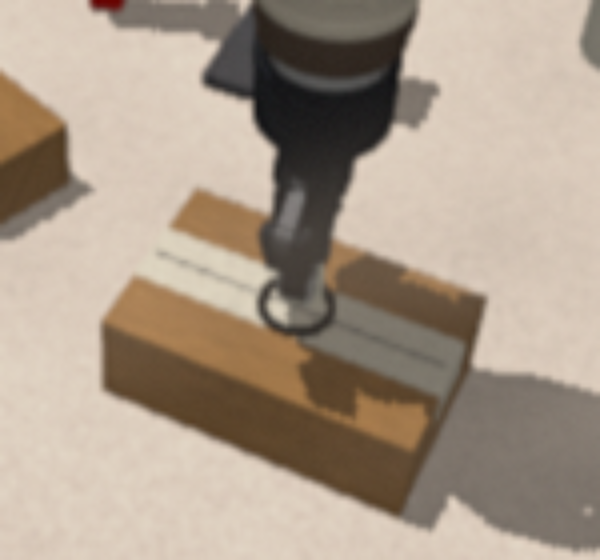

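The tag is just above the ring, which sits at crop (297,305). Edges in the same camera put it within about 1 mm of the ring centre. I'll lower it and release.

```bash
python3 -m pendant '[{"dx":-0.0007,"dy":-0.0003,"dz":0.01,"wx":-0.1,"wy":-0.39,"wz":0.0,"jaw":0.2},{"dx":-0.0007,"dy":-0.0003,"dz":0.0195,"wx":-0.1,"wy":-0.39,"wz":0.0,"jaw":0.2},{"dx":-0.0007,"dy":-0.0003,"dz":0.021,"wx":-0.1,"wy":-0.39,"wz":0.0,"jaw":0.2},{"dx":-0.0007,"dy":-0.0003,"dz":0.021,"wx":-0.1,"wy":-0.39,"wz":0.0,"jaw":0.2}]'
```

```text
time: 8.8
tool_pos: [0.4387, 0.0025, 0.0824]
tool_rot: [-180.0, 0.1, 180.0]
force: [-0.7, -0.4, -0.3]
grip_width: 0.294
grasp_force: 59.1
```

```bash
python3 -m pendant '[{"dx":0.0,"dy":0.0,"dz":0.0,"wx":0.0,"wy":0.0,"wz":0.0,"jaw":0.4},{"dx":0.0,"dy":0.0,"dz":0.0,"wx":0.0,"wy":0.0,"wz":0.0,"jaw":0.6},{"dx":0.0,"dy":0.0,"dz":0.0,"wx":0.0,"wy":0.0,"wz":0.0,"jaw":0.6},{"dx":0.0,"dy":0.0,"dz":-0.03,"wx":0.0,"wy":0.0,"wz":0.0,"jaw":0.6},{"dx":0.0,"dy":0.0,"dz":-0.08,"wx":0.0,"wy":0.0,"wz":0.0,"jaw":0.7},{"dx":0.0,"dy":0.0,"dz":-0.14,"wx":0.0,"wy":0.0,"wz":0.0,"jaw":0.8},{"dx":0.0,"dy":0.0,"dz":-0.17,"wx":0.0,"wy":0.0,"wz":0.0,"jaw":0.8},{"dx":0.0,"dy":0.0,"dz":-0.17,"wx":0.0,"wy":0.0,"wz":0.0,"jaw":0.8}]'; python3 -c "
from h import *; rel([.5265,-.289,.25],[180,0,180]); f=grab('side'); cv2.imwrite('pics/a5.png',cv2.resize(f['image'][190:280,230:360],None,fx=5,fy=5)[:,:,::-1])
P=pts(f); x,y,z=np.moveaxis(P,-1,0); V=f['image'].min(2); m=(np.hypot(x-.44,y-.003)<.03)&(z>.081)&(z<.1)
q=P[m]; print(len(q),q.mean(0),np.median(q[:,2]),q.min(0),q.max(0))"
```

```text
time: 9.8
tool_pos: [0.4394, 0.0026, 0.2548]
tool_rot: [-180.0, 0.4, 180.0]
force: [0.0, 0.3, 0.1]
grip_width: 0.801
grasp_force: 0.0
[0.4394 0.0026 0.2548] [-179.99    0.36  180.  ] ->d [-0.0871 -0.2916  0.0054] w [-0.01  0.36 -0.  ]
99 [0.43808014 0.00621573 0.08805495] 0.08877303402006631 [ 0.42514415 -0.00835381  0.08144454] [0.451801   0.01871754 0.09161477]
```

View pics/a5.png

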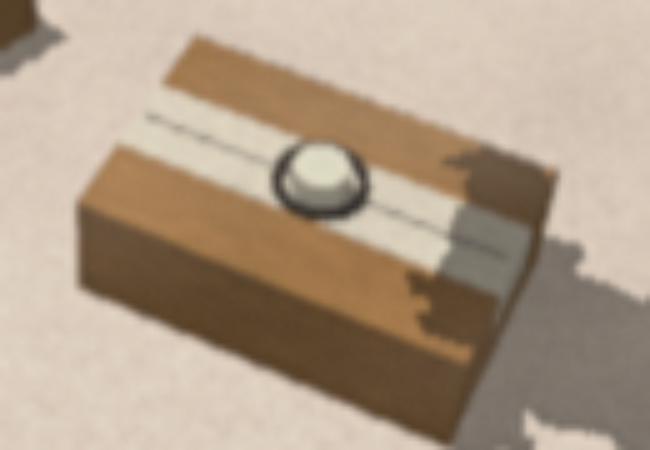

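The tag sits flat inside the ring at crop (320,178), top at 0.089 m, and it's released. Now over to the scanner.

```bash
python3 -m pendant '[{"dx":-0.0871,"dy":-0.2916,"dz":0.0,"wx":0.0,"wy":0.36,"wz":0.0,"jaw":0.8},{"dx":-0.0871,"dy":-0.2916,"dz":0.0,"wx":0.0,"wy":0.36,"wz":0.0,"jaw":0.8},{"dx":-0.0871,"dy":-0.2916,"dz":0.0,"wx":0.0,"wy":0.36,"wz":0.0,"jaw":0.8},{"dx":-0.0871,"dy":-0.2916,"dz":0.0,"wx":0.0,"wy":0.36,"wz":0.0,"jaw":0.8},{"dx":-0.0871,"dy":-0.2916,"dz":0.0,"wx":0.0,"wy":0.36,"wz":0.0,"jaw":0.8},{"dx":-0.0871,"dy":-0.2916,"dz":0.0,"wx":0.0,"wy":0.36,"wz":0.0,"jaw":0.8},{"dx":-0.0871,"dy":-0.2916,"dz":0.0,"wx":0.0,"wy":0.36,"wz":0.0,"jaw":0.8},{"dx":-0.0871,"dy":-0.2916,"dz":0.0,"wx":0.0,"wy":0.36,"wz":0.0,"jaw":0.8}]'; python3 -c "
from h import *; rel([.5265,-.289,.133],[180,0,180]); f=grab('side'); cv2.imwrite('pics/a6.png',cv2.resize(f['image'][50:190,230:370],None,fx=4,fy=4)[:,:,::-1])
P=pts(f); x,y,z=np.moveaxis(P,-1,0); m=(abs(x-.527)<.06)&(abs(y+.289)<.1)&(z>.2)&(z<.3); q=P[m]
for a in np.arange(.22,.29,.01):
    s=q[(q[:,2]>=a)&(q[:,2]<a+.01)]; print(a.round(3),len(s),s.min(0).round(4) if len(s) else '',s.max(0).round(4) if len(s) else '')"
```

```text
time: 10.85
tool_pos: [0.5253, -0.2878, 0.2529]
tool_rot: [-180.0, -0.2, -179.9]
force: [-0.2, 0.5, -0.2]
grip_width: 0.8
grasp_force: 0.0
[ 0.5253 -0.2878  0.2529] [-179.99   -0.23 -179.93] ->d [-0.0016 -0.0011  0.1199] w [-0.01 -0.23  0.07]
0.22 0  
0.23 0  
0.24 0  
0.25 0  
0.26 40 [ 0.5125 -0.3278  0.2604] [ 0.5348 -0.24    0.2699]
0.27 45 [ 0.513  -0.3245  0.2708] [ 0.5333 -0.2389  0.2799]
0.28 51 [ 0.5125 -0.3272  0.2801] [ 0.5345 -0.2381  0.2898]
```

View pics/a6.png

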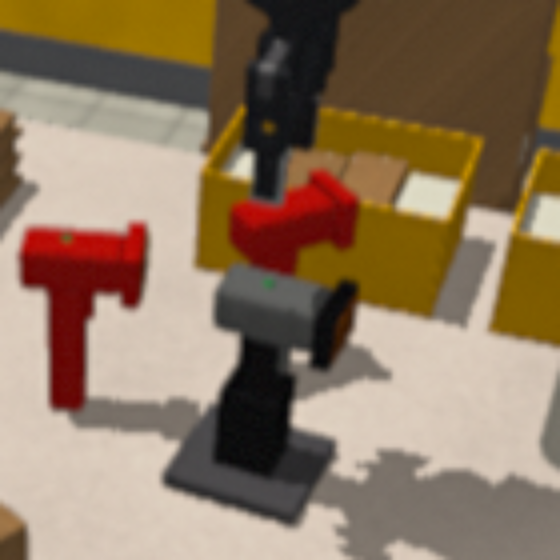

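The gripper is above the dark scanner (head at crop (270,300)) and lined up in x. The red ones are clear at crop (75,310) and behind. I'll descend and grip the head.

```bash
python3 -m pendant '[{"dx":-0.0014,"dy":-0.0017,"dz":0.04,"wx":0.0,"wy":-0.2,"wz":0.0,"jaw":0.8},{"dx":-0.0014,"dy":-0.0017,"dz":0.08,"wx":0.0,"wy":-0.2,"wz":0.0,"jaw":0.8},{"dx":-0.0014,"dy":-0.0017,"dz":0.11,"wx":0.0,"wy":-0.2,"wz":0.0,"jaw":0.8},{"dx":-0.0014,"dy":-0.0017,"dz":0.12,"wx":0.0,"wy":-0.2,"wz":0.0,"jaw":0.8},{"dx":-0.0014,"dy":-0.0017,"dz":0.12,"wx":0.0,"wy":-0.2,"wz":0.0,"jaw":0.8},{"dx":-0.0014,"dy":-0.0017,"dz":0.12,"wx":0.0,"wy":-0.2,"wz":0.0,"jaw":0.6},{"dx":-0.0014,"dy":-0.0017,"dz":0.12,"wx":0.0,"wy":-0.2,"wz":0.0,"jaw":0.35},{"dx":-0.0014,"dy":-0.0017,"dz":0.12,"wx":0.0,"wy":-0.2,"wz":0.0,"jaw":0.35},{"dx":-0.0014,"dy":-0.0017,"dz":0.12,"wx":0.0,"wy":-0.2,"wz":0.0,"jaw":0.35},{"dx":-0.0014,"dy":-0.0017,"dz":0.12,"wx":0.0,"wy":-0.2,"wz":0.0,"jaw":0.35}]'; python3 -c "
from h import *; o=ctrl.get_obs(); print(o['force'],o['wrist_torque'])"
```

```text
time: 12.15
tool_pos: [0.5271, -0.2912, 0.1345]
tool_rot: [-179.9, 0.1, 180.0]
force: [0.4, 0.0, 6.0]
grip_width: 0.47
grasp_force: 59.2
[0.38018556 0.02126746 5.96124626] [ 0.05779179  0.055254   -0.00603842]
```

```bash
python3 -m pendant '[{"dx":0.0,"dy":0.0,"dz":-0.015,"wx":0.0,"wy":0.0,"wz":0.0,"jaw":0.35},{"dx":0.0,"dy":0.0,"dz":-0.035,"wx":0.0,"wy":0.0,"wz":0.0,"jaw":0.35},{"dx":0.0,"dy":0.0,"dz":-0.06,"wx":0.0,"wy":0.0,"wz":0.0,"jaw":0.35},{"dx":0.0,"dy":0.0,"dz":-0.085,"wx":0.0,"wy":0.0,"wz":0.0,"jaw":0.35},{"dx":0.0,"dy":0.0,"dz":-0.11,"wx":0.0,"wy":0.0,"wz":0.0,"jaw":0.35},{"dx":0.0,"dy":0.0,"dz":-0.14,"wx":0.0,"wy":0.0,"wz":0.0,"jaw":0.35},{"dx":0.0,"dy":0.0,"dz":-0.17,"wx":0.0,"wy":0.0,"wz":0.0,"jaw":0.35},{"dx":0.0,"dy":0.0,"dz":-0.18,"wx":0.0,"wy":0.0,"wz":0.0,"jaw":0.35},{"dx":0.0,"dy":0.0,"dz":-0.18,"wx":0.0,"wy":0.0,"wz":0.0,"jaw":0.35}]'
python3 - <<'E'
from h import *
o=ctrl.get_obs(); print(o['force'],o['wrist_torque'])
f=grab('side'); cv2.imwrite('pics/a7.png',cv2.resize(f['image'][20:200,220:370],None,fx=3.3,fy=3.3)[:,:,::-1])
P=pts(f); x,y,z=np.moveaxis(P,-1,0); I=f['image'].astype(int); hsv=cv2.cvtColor(f['image'],cv2.COLOR_RGB2HSV)
roi=(abs(x-.527)<.09)&(abs(y+.289)<.06)&(z>.15)&(z<.37)
m=roi&(hsv[...,1]>120)&(hsv[...,2]>50)&(hsv[...,0]>3)&(hsv[...,0]<25); print("amber",m.sum(),P[m].mean(0) if m.any() else 0)
q=P[roi&(z<.29)&(x<.6)]; q=q[(q[:,2]<.29)]
for a in np.arange(.17,.29,.015):
    s=q[(q[:,2]>=a)&(q[:,2]<a+.015)]; print(a.round(3),len(s),np.percentile(s,[5,50,95],axis=0).round(4).tolist() if len(s) else '')
rel([.5,0,.3],[180,0,180])
E
```

```text
time: 13.28
tool_pos: [0.5268, -0.2908, 0.313]
tool_rot: [-180.0, 0.0, 180.0]
force: [-0.3, 0.2, -2.2]
grip_width: 0.465
grasp_force: 59.4
[-0.3279999   0.22582361 -2.15989839] [ 0.00278486 -0.09551472  0.00347272]
amber 93 [ 0.48141267 -0.28595379  0.32002217]
0.17 0 
0.185 4 [[0.5152, -0.2811, 0.1962], [0.5228, -0.2787, 0.1986], [0.5272, -0.2768, 0.1991]]
0.2 61 [[0.5121, -0.2904, 0.2006], [0.5245, -0.2776, 0.2074], [0.5396, -0.2752, 0.2141]]
0.215 59 [[0.512, -0.2908, 0.2156], [0.5235, -0.2779, 0.2221], [0.5384, -0.2748, 0.2287]]
0.23 61 [[0.5121, -0.29, 0.2312], [0.524, -0.2782, 0.2377], [0.5395, -0.2746, 0.2438]]
0.245 66 [[0.5124, -0.2913, 0.2459], [0.524, -0.2781, 0.2522], [0.5403, -0.2752, 0.2592]]
0.26 66 [[0.5122, -0.2902, 0.2619], [0.5232, -0.2781, 0.2678], [0.5388, -0.2746, 0.2745]]
0.275 70 [[0.5075, -0.2854, 0.2761], [0.5225, -0.2783, 0.2835], [0.5402, -0.2747, 0.2891]]
[ 0.5266 -0.2907  0.312 ] [ 1.7999e+02 -7.0000e-02  1.8000e+02] ->d [0.0266 0.2907 0.0121] w [ 0.01 -0.07 -0.  ]
```

View pics/a7.png

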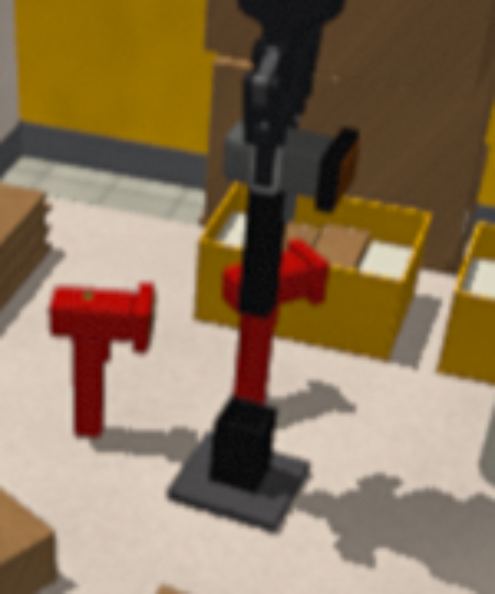

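The scanner is held upright, clear of its sleeve: handle at crop (262,250), window at (345,165). It's centred on the gripper. I'll carry it over and tip it 52°.

```bash
python3 -m pendant '[{"dx":-0.006,"dy":0.025,"dz":0.0,"wx":0.0,"wy":-4.0,"wz":0.0,"jaw":0.35},{"dx":-0.012,"dy":0.06,"dz":0.0,"wx":0.0,"wy":-10.0,"wz":0.0,"jaw":0.35},{"dx":-0.02,"dy":0.1,"dz":0.0,"wx":0.0,"wy":-16.0,"wz":0.0,"jaw":0.35},{"dx":-0.028,"dy":0.14,"dz":0.0,"wx":0.0,"wy":-22.0,"wz":0.0,"jaw":0.35},{"dx":-0.036,"dy":0.18,"dz":0.0,"wx":0.0,"wy":-28.0,"wz":0.0,"jaw":0.35},{"dx":-0.044,"dy":0.22,"dz":0.01,"wx":0.0,"wy":-34.0,"wz":0.0,"jaw":0.35},{"dx":-0.05,"dy":0.25,"dz":0.025,"wx":0.0,"wy":-40.0,"wz":0.0,"jaw":0.35},{"dx":-0.054,"dy":0.275,"dz":0.045,"wx":0.0,"wy":-46.0,"wz":0.0,"jaw":0.35},{"dx":-0.056,"dy":0.29,"dz":0.065,"wx":0.0,"wy":-50.0,"wz":0.0,"jaw":0.35},{"dx":-0.0563,"dy":0.2937,"dz":0.0786,"wx":0.0,"wy":-52.0,"wz":0.0,"jaw":0.35}]'; python3 -m pendant '[{"dx":0.0,"dy":0.0,"dz":0.0,"wx":0.0,"wy":0.0,"wz":0.0,"jaw":0.35},{"dx":0.0,"dy":0.0,"dz":0.0,"wx":0.0,"wy":0.0,"wz":0.0,"jaw":0.35},{"dx":0.0,"dy":0.0,"dz":0.0,"wx":0.0,"wy":0.0,"wz":0.0,"jaw":0.35}]'
python3 - <<'E'
from h import *
o=ctrl.get_obs(); R=Ro.from_euler("xyz",o["tool_rot"],degrees=True); p=o["tool_pos"]; d=R.apply([1,0,0])
w=p+R.apply([.06,0,-.018]); t=np.array([.4394,.003,.079]); v=t-w
print("d",d.round(3),"win",w.round(4),"dist",np.linalg.norm(v),"off",np.degrees(np.arccos(v@d/np.linalg.norm(v))), "miss",v-d*(v@d))
f=grab('side'); cv2.imwrite('pics/a8.png',cv2.resize(f['image'][80:290,170:370],None,fx=2.8,fy=2.8)[:,:,::-1])
P=pts(f); hsv=cv2.cvtColor(f['image'],cv2.COLOR_RGB2HSV); V=hsv[...,2]
S=(P-p)@R.as_matrix()   # tool frame
sx,sy,sz=np.moveaxis(S,-1,0)
m=(abs(sx)<.1)&(abs(sy)<.05)&(sz>.02)&(sz<.13)&(V<80); q=S[m]
for a in np.arange(.03,.13,.02):
    s=q[(q[:,2]>=a)&(q[:,2]<a+.02)]; print(a.round(2),len(s),np.percentile(s,[4,50,96],axis=0).round(4).tolist() if len(s) else '')
m=(sx>.04)&(sx<.09)&(abs(sy)<.05)&(abs(sz)<.06); s=S[m]; print("nose",len(s),np.percentile(s,[3,50,97],axis=0).round(4).tolist())
x,y,z=np.moveaxis(P,-1,0); m=(np.hypot(x-.44,y-.003)<.03)&(z>.081)&(z<.1); q=P[m]; print("tag",len(q),q.mean(0),q.min(0),q.max(0))
E
```

```text
time: 14.58
tool_pos: [0.5812, 0.0041, 0.2294]
tool_rot: [-180.0, 51.8, -179.9]
force: [0.6, -0.1, -2.3]
grip_width: 0.466
grasp_force: 59.7
time: 14.95
tool_pos: [0.5832, 0.0026, 0.2352]
tool_rot: [-180.0, 52.0, 180.0]
force: [0.3, -0.3, -2.5]
grip_width: 0.467
grasp_force: 59.7
d [-0.616  0.    -0.788] win [0.5321 0.0026 0.199 ] dist 0.15162608027862987 off 0.3286534437767115 miss [ 0.00062965  0.00034376 -0.00049174]
0.03 84 [[-0.0164, 0.0041, 0.0316], [-0.0056, 0.0135, 0.0406], [0.0088, 0.0154, 0.0488]]
0.05 85 [[-0.0167, 0.0034, 0.0505], [-0.0061, 0.0132, 0.0589], [0.0088, 0.0151, 0.0692]]
0.07 80 [[-0.0164, 0.0034, 0.0704], [-0.0063, 0.0132, 0.0804], [0.0081, 0.0151, 0.0897]]
0.09 71 [[-0.0166, 0.006, 0.091], [-0.0051, 0.0133, 0.0998], [0.0088, 0.0153, 0.1087]]
0.11 7 [[-0.0086, 0.0112, 0.1107], [-0.0038, 0.0129, 0.1121], [0.0091, 0.0139, 0.1125]]
nose 203 [[0.0403, -0.0179, -0.0429], [0.0471, 0.0269, -0.0343], [0.0562, 0.0321, -0.0017]]
tag 101 [0.43816245 0.00617346 0.08778064] [ 0.42543481 -0.00913725  0.08127914] [0.45181514 0.01755707 0.09220181]
```

View pics/a8.png

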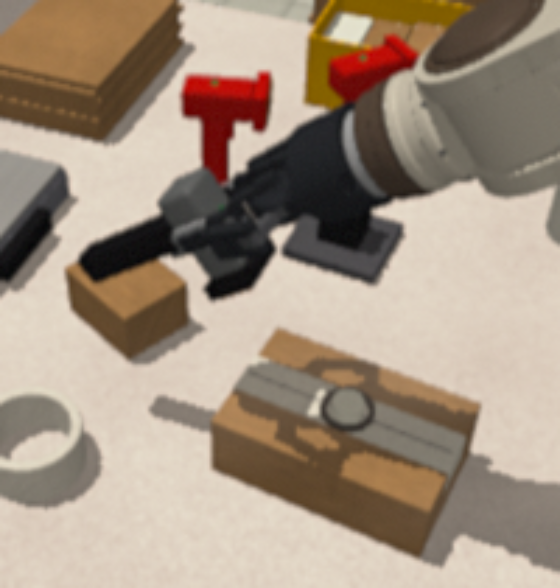

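The scanner is held in the air. The handle lines up with the tool axis, the small carton at crop (130,300) is well below it, and the nose at crop (240,270) points at the seated tag at (345,408). The aim is off by about 1 mm, the distance is 0.152 m and the tilt is 52°. Handing in.

```bash
python3 -c "
from h import *; print(ctrl.get_obs()['qd'].round(2)); print(ctrl.finish_job())"
```

```text
[ 0.05 -0.02 -0.31 -0.07 -0.04 -0.02]
the job is handed in; nothing more can be done
None
```

I handed the job in at about 15 s on the robot clock: the round tag sits flat in the ring and is released, and the scanner is held still about 15 cm from it, tipped 52° down and aimed within a few millimetres of its centre; no verdict came back.

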